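# U-bolt a lamp post into its bench bracket

## Task

First push the short orange lamp post along the dark base plate until it sits fully home, upright, in the V seat of the green bracket. Then slide the steel U-bolt, without lifting it off the plate, so that its two legs pass either side of the post and together go through the two holes in the bracket, until its crown bar is up against the post. Leave everything else on the bench where it is.

Things in the scene. Friction and masses are not known exactly. Their poses are not given: they have to be found in the camera images.
- mount: Lamp mount fixed to the bench: dark steel base plate 340 x 150 mm (x by y), its flat top (the deck) 10 mm above the bench. Origin: centre of its underside. +x: direction of pushing, towards the green bracket; z up. Bracket: upright plate 111 mm wide (y), from x = +110 to +122 mm, 50 mm above the deck, with a V seat in front and two holes for the U-bolt's legs.
- seat (a point): Where the post's centre (half-way up, 37 mm above the bench) is when fully home in the 90-degree V seat: x = +90, y = 0 mm of the mount; axes as the mount's. The V's two green cheeks are 44 mm high above the deck, reach forward to about x = +95 mm and lie within y = +-20 mm.
- home (a point): Where the middle of the U-bolt's crown bar is when it is fully home against the seated post: x = +68, y = 0 mm of the mount, 14 mm above the bench; axes as the mount's. Pushed on the back of its crown by two spread fingertips, the U-bolt squares up to them and follows them, also a little sideways (up to about 20 degrees off straight).
- hole_l (a point): Front mouth of the bracket's +y leg hole, centred at x = +110, y = +26 mm of the mount, 16.5 mm above the bench. The hole goes through, 13 mm wide and 13 mm high; its floor is the deck. Outside it a guide ear 18 mm high flares forward to y = +42 mm at x = +92 mm.
- hole_r (a point): The same for the -y leg hole, at y = -26 mm of the mount; its guide ear flares to y = -42 mm.
- post_mid (a point): Centre (half-way up) of the loose orange lamp post: upright cylinder 36 mm in diameter, 54 mm tall, dark dot on top, thin black band, 0.13 to 0.22 kg. It stands on the deck 33 to 57 mm short of its seat along the mount's x, up to 16 mm to either side, and slides on its flat base. z is its axis.
- ubolt_crown (a point): Middle of the straight crown bar of the loose steel U-bolt lying flat on the deck: square bends, 8 mm round bar, 4 mm above the deck, 0.11 to 0.18 kg. x points to the leg tips (at x = +82 mm), y along the crown. Legs at y = +-26 mm, 44 mm clear between, 60 mm outside. It starts behind the post, turned up to 0.3 rad from the mount's x, up to 18 mm off its middle line; tips 30 mm or more from the post.
- nut_a: Bystander: brass flange nut 19 mm wide, 9 mm tall, on the plate's corner beside the bracket (+y side). Leave it. Origin: underside.
- nut_b: Bystander: the same kind of nut on the -y corner. Leave it. Origin: underside.
- wrench: Bystander: steel wrench 160 mm long lying on the bench beyond the mount. Origin: underside.
- driver: Bystander: screwdriver 190 mm long lying on the bench beyond the mount. Origin: underside.
- spool: Bystander: blue filament spool 160 mm in diameter, 58 mm tall, at the back left. Origin: underside.
- glue: Bystander: white glue bottle 52 mm in diameter, 130 mm tall, at the right. Origin: underside.
- bin: Bystander: open red bin 130 x 100 x 50 mm at the back right. Origin: underside.
- block: Bystander: wooden block 70 x 45 x 30 mm at the left. Origin: underside.
Not all that is in view belongs to the job. What is shaped like the part that bears ubolt_crown but purple is not meant. Leave any turquoise look-alike of the part that bears post_mid alone.

How it is judged:
By the outcome, as a careful person would: the job done as asked, in the order asked, and still so for the second after the job is handed in, with the robot touching nothing.
It also fails if it takes over 72 s, if anything falls off the work surface, if the arm or the gripper's body presses on something with over 40 N, if the wrist force passes 120 N, or if a joint passes its speed limit or range.

## Robot

A 6-joint arm with a two-finger parallel gripper is mounted at the origin on the work surface. World frame = base frame: x ahead of the robot, y to its left, z up, the work surface at z = 0. Lengths are in mm, angles in rad, forces in N, time in s.
With the tool pointing down it reaches from about 375 to 925 mm from the base axis. Payload 5.7 kg.
Tool frame: the origin (TCP) lies on the centre line of the jaws, within the pads' length; the fingertips stand 19 mm ahead of it and the grasp point (between the pads) is the TCP; z points along the fingers, y is the line along which they close (so a half turn about z gives the same grasp; the last joint's range is limited). The gripper opens to 85 mm and grips with 20 to 120 N. Pads are 22 mm wide; open, the fingers measure 114 mm over their backs; the gripper's body (76 mm by 85 mm) begins 54 mm behind the grasp point. The pads swing forward as they close: fully open they stand 13 mm farther back than shut.
Start: joints at [-0.115, 0.359, 1.51, -0, 1.272, -0.115], TCP at [599.971, -0.004, 250.267] pointing down, gripper open.
Joint ranges: [-2.97, 2.97], [-1.01, 2.36], [0.21, 2.38], [-0.96, 4.11], [0.2, 2.71], [-2.98, 2.98]. Speed limits (rad/s): [2.39, 2.39, 3.14, 3.14, 3.14, 3.14].

## Interface

Orientations are given as a rotation vector (axis times angle).
In Python, from rig import observe, capture, camera_model, close_job gives the robot as it stands. The module is installed in compiled form; this text tells all that it offers.
- The arm moves only by the shell command python3 -m jog 'ROWS' [FORCE]. ROWS is JSON, a list of rows, each an object with "fingers": the finger opening in m, from 0 to 0.0854; "slide": the shift along the tool's x, y, z in m, a list of three; "rot": the turn, a rotation vector about the tool's x, y, z in rad, a list of three. A call has exactly 5 rows; each row shifts and turns the commanded pose from where the row before left it, along the tool's axes as they then stand; what a row does not reach is not made up. A row lasts 1/12 s, in which the tool goes at most 41.7 mm and 7.16 degrees, less where a joint would pass 70% of its speed; a pose out of reach is approached as far as the arm can. A call with a gripper value outside its range is refused whole. The fingers move at their own pace and stop on an object; FORCE is the grip in N (left out, the last holds). Time passes only in rows, so rows that do not move let the fingers close, or fill a call up. It gives the time, the measured TCP pose, the force, the opening and the grip force at its end, in the units of the state.
- observe(): the state, without advancing time (a new reading comes with each control period).
- capture(name): name is "scene" or "side" or "wrist"; returns the picture (400x640x3 uint8, red, green, blue); there is no depth.
- camera_model(name): a dict with "fx", "fy", "cx", "cy" (pixels), "rvec" (rotation vector, rad) and "tvec" (3), from world to camera coordinates, as OpenCV has them; the wrist camera has in their place "T_tool_cam" (4x4, takes a point from camera to tool coordinates, whose origin is the TCP and whose axes are the flange's). Camera axes: x right, y down, z forward; pixel columns grow to the right and rows downward; lengths in mm; the calibration is good to about 2 mm. A picture is of the moment at which its call begins: read the wrist's pose just before it. camera_model takes no time and is no camera call.
- close_job(): hands the job in; it is judged then, once.
The state is a dict: "time": time; "joints": joint angles; "dq": joint speeds; "joint_efforts": joint torques, N m; "tool_pos": TCP position; "eef_rot": TCP orientation; "wrist_force": force on the tool from outside, world axes, zero at the start; "moment": the same for the moment, N m; "width": opening from 0.0 (shut) to 1.0 (fully open); "grasp_force": force on a finger pad.
Only numpy, scipy, OpenCV 4.12 (cv2) and the standard library are available. Lean on these libraries where they do the work, as an engineer would, in place of code of your own. Each camera call takes 0.05 s, during which the arm holds its last target. There are 200 camera calls.

## Working session

There is one attempt and no reset: what is moved stays moved. The work goes in short steps, Python scripts to look and compute and a shell command to move; the robot and the scene stay as the last step left them, time stands still between calls to the robot, and variables do not carry over. Pictures are saved under pics/ and viewed, at most 10 in all, crops included, and the job is handed in when it is done.

```bash
mkdir -p pics; cat > h.py <<'E'
import numpy as np, cv2
from rig import observe, capture, camera_model
from scipy.spatial.transform import Rotation as R
def cam(name,st=None):
    m=camera_model(name); K=np.array([[m['fx'],0,m['cx']],[0,m['fy'],m['cy']],[0,0,1.]])
    if name=='wrist':
        st=st or observe(); T=np.eye(4); T[:3,:3]=R.from_rotvec(st['eef_rot']).as_matrix(); T[:3,3]=st['tool_pos']
        W=np.linalg.inv(T@np.array(m['T_tool_cam']))
    else:
        W=np.eye(4); W[:3,:3]=R.from_rotvec(m['rvec']).as_matrix(); W[:3,3]=m['tvec']
    return K,W
def cast(C,uv,z):
    K,W=C; uv=np.atleast_2d(uv).astype(float); Ri=W[:3,:3].T; o=-Ri@W[:3,3]
    d=(Ri@np.linalg.inv(K)@np.c_[uv,np.ones(len(uv))].T).T
    return o+d*((z-o[2])/d[:,2])[:,None]
def proj(C,P):
    K,W=C; p=np.atleast_2d(P)@W[:3,:3].T+W[:3,3]; p=p@K.T; return p[:,:2]/p[:,2:]
def save(im,n): cv2.imwrite('pics/'+n,im[...,::-1])
E
python3 - <<'E'
from h import *
st=observe(); print(st)
for n in ('scene','side','wrist'):
    im=capture(n); np.save(n+'0.npy',im); save(im,n+'0.png'); C=cam(n,st); print(n,-C[1][:3,:3].T@C[1][:3,3],C[0][0,0])
a=[cv2.imread(f'pics/{n}0.png') for n in('scene','wrist')]
E
```

```text
{'time': 0.0, 'joints': array([-1.15088144e-01,  3.59486071e-01,  1.51146654e+00, -2.56876234e-05,
        1.27249197e+00, -1.15051347e-01]), 'dq': array([-8.60550574e-05, -3.61282279e-04,  1.38013691e-03, -3.34326775e-05,
        2.31557425e-04,  3.84093449e-04]), 'joint_efforts': array([ 1.96551155e-03, -5.27614331e+01, -2.78626120e+01, -6.37880498e-05,
        1.32890840e-02, -2.81424428e-05]), 'tool_pos': array([5.99338095e+02, 6.72195231e-02, 2.49451849e+02]), 'eef_rot': array([-2.22045817e+00, -2.22039327e+00,  1.83656773e-03]), 'wrist_force': array([-0.23152574,  0.45146533, -0.620126  ]), 'moment': array([-0.00021067,  0.00184952, -0.01104973]), 'grasp_force': 0.0, 'width': 0.9991916846497316}
scene [1213.66903195  446.67328127  804.28918666] 365.68130446751405
side [  26.73833237 -613.35235966  973.34238297] 461.20194123256
wrist [599.40217696  71.47043475 373.29725196] 313.59713340717906
```

View pics/scene0.png

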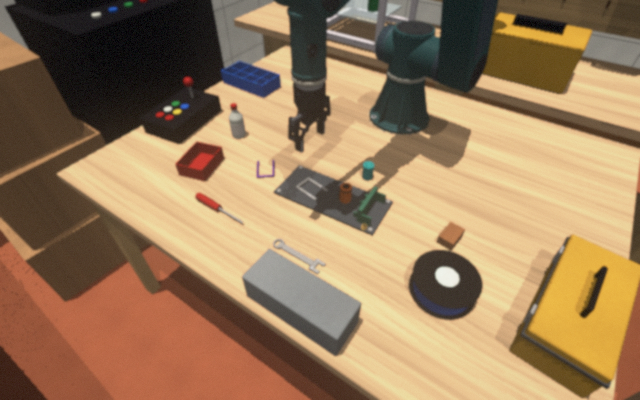

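View pics/wrist0.png

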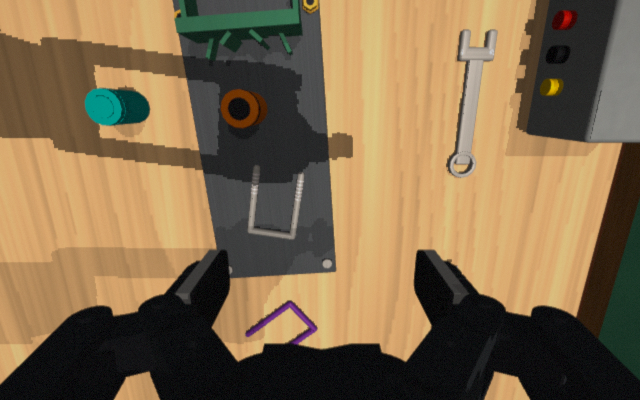

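Wrist view: steel U-bolt at about (275,200), crown at (271,234), legs upwards. The purple look-alike is at (285,320). Orange post top is at (240,108), turquoise look-alike at (105,107), green bracket at the top (240,20). Candidates: steel against purple U, orange against turquoise post; I choose steel (275,200) and orange (240,108), both on the dark plate.

```bash
python3 - <<'E'
from h import *
st=observe(); C=cam('wrist',st)
im=np.load('wrist0.npy')
pts={'plateBL':(218,277,10),'plateBR':(335,271,10),'plateTL':(178,2,10),'plateTR':(320,2,10),'brFL':(180,32,60),'brFR':(300,24,60),'post':(240,108,64),'crownL':(249,232,14),'crownR':(294,237,14),'tipL':(256,167,14),'tipR':(301,172,14)}
for k,(u,v,z) in pts.items(): print(k,cast(C,(u,v),z).round(1))
cv2.imwrite('pics/crop.png',cv2.resize(im[0:290,80:350,::-1],None,fx=2,fy=2,interpolation=cv2.INTER_CUBIC))
E
```

```text
plateBL [[ 463.9 -142.    10. ]]
plateBR [[ 616.3 -133.2   10. ]]
plateTL [[452.3 174.1  10. ]]
plateTR [[597.4 173.9  10. ]]
brFL [[471.3 136.1  60. ]]
brFR [[579.7 142.5  60. ]]
post [[521.6  70.1  64. ]]
crownL [[509.4 -77.2  14. ]]
crownR [[564.8 -83.8  14. ]]
tipL [[522.8   4.   14. ]]
tipR [[575.   -1.9  14. ]]
```

View pics/crop.png

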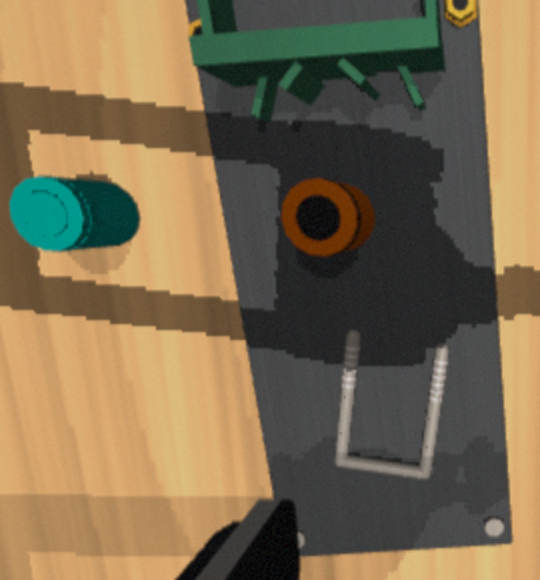

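The close crop confirms the choice: steel U-bolt with its crown at crop (385,468) and the orange post with the dark dot at (320,217), both on the plate. Next I take a better-centred look, aligned with the mount.

```bash
python3 -m jog '[{"fingers":0.0854,"slide":[0.008,-0.012,0],"rot":[0,0,-0.011]},{"fingers":0.0854,"slide":[0.008,-0.012,0],"rot":[0,0,-0.011]},{"fingers":0.0854,"slide":[0.008,-0.012,0],"rot":[0,0,-0.011]},{"fingers":0.0854,"slide":[0.008,-0.012,0],"rot":[0,0,-0.011]},{"fingers":0.0854,"slide":[0.008,-0.012,0],"rot":[0,0,-0.011]}]' 60
python3 -m jog '[{"fingers":0.0854,"slide":[0,0,0],"rot":[0,0,0]},{"fingers":0.0854,"slide":[0,0,0],"rot":[0,0,0]},{"fingers":0.0854,"slide":[0,0,0],"rot":[0,0,0]},{"fingers":0.0854,"slide":[0,0,0],"rot":[0,0,0]},{"fingers":0.0854,"slide":[0,0,0],"rot":[0,0,0]}]'
python3 - <<'E'
from h import *
import pickle
st=observe(); im=capture('wrist'); np.save('w1.npy',im); pickle.dump(st,open('w1.pkl','wb'))
print(st['tool_pos'],st['eef_rot'])
cv2.imwrite('pics/w1.png',cv2.resize(im[0:300,160:560,::-1],None,fx=2,fy=2,interpolation=cv2.INTER_CUBIC))
E
```

```text
time: 0.57
tool_pos: [538.2, 39.0, 250.0]
eef_rot: [-2.159, -2.282, 0.001]
wrist_force: [0.4, 0.8, -0.1]
width: 1.0
grasp_force: 0.0
time: 0.98
tool_pos: [539.9, 38.3, 250.3]
eef_rot: [2.16, 2.281, 0.0]
wrist_force: [0.1, 0.8, -0.3]
width: 1.001
grasp_force: 0.0
[539.86490044  38.30002653 250.29922364] [2.15981228e+00 2.28086556e+00 3.46954202e-04]
```

View pics/w1.png

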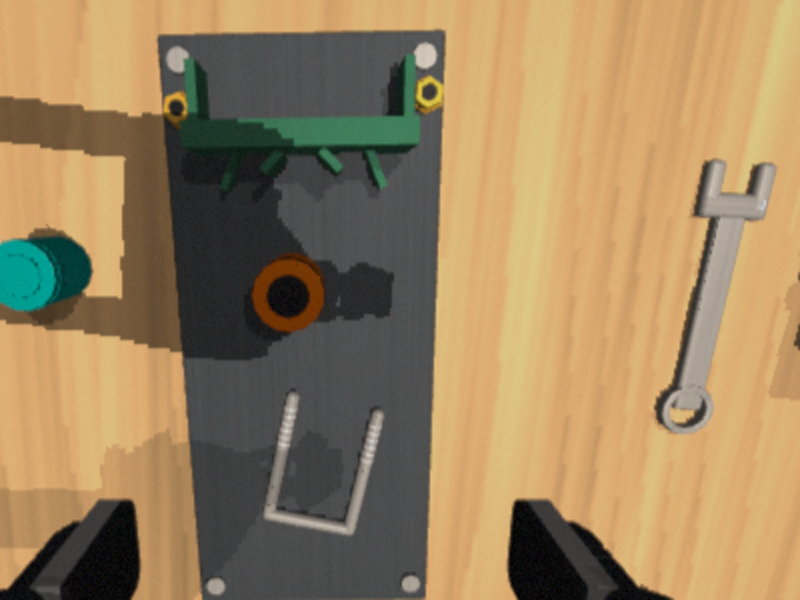

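The view shows the whole plate (corners in crop px TL (159,37), TR (444,30), BL (202,599), BR (427,597)), bracket top front edge about (183..418,145), post top (288,293), and U-bolt crown (268,516)-(350,530) with tips (293,395),(377,412).

```bash
cat > meas.py <<'E'
from h import *
import pickle
st=pickle.load(open('w1.pkl','rb')); C=cam('wrist',st)
f=lambda U,V,z: cast(C,(160+U/2,V/2),z)[0]
TL,TR,BL,BR=f(159,37,10),f(444,30,10),f(202,599,10),f(427,597,10)
print('len',np.linalg.norm(TL-BL),np.linalg.norm(TR-BR),'wid',np.linalg.norm(TL-TR),np.linalg.norm(BL-BR))
ex=(TL-BL+TR-BR)[:2]; ex/=np.linalg.norm(ex); w=(TR-TL+BR-BL)[:2]; print('ang',np.arctan2(-ex[0],ex[1]),np.arctan2(w[1],w[0]))
c=(TL+TR+BL+BR)[:2]/4; ey=np.array([-ex[1],ex[0]]); print('c',c,'corners',[ (p[:2]-c)@np.c_[ex,ey] for p in (TL,TR,BL,BR)])
M=lambda p:((p[:2]-c)@np.c_[ex,ey]).round(1)
for k,(U,V,z) in dict(brBL=(183,122,60),brBR=(418,116,60),brFL=(183,150,60),brFR=(418,146,60),post=(288,293,64),pdot=(289,295,64),cL=(268,516,14),cR=(350,530,14),tL=(293,395,14),tR=(377,412,14),chL=(263,168,54),chR=(338,170,54),earL=(227,188,28),earR=(381,186,28)).items():
    p=f(U,V,z); print(k,p.round(1),M(p))
im=np.load('w1.npy'); hsv=cv2.cvtColor(im,cv2.COLOR_RGB2HSV)
m=cv2.inRange(hsv,(5,150,60),(18,255,255)); m[:100]=0;m[200:]=0;m[:,:270]=0;m[:,340:]=0
ct=max(cv2.findContours(m,0,2)[0],key=cv2.contourArea);(x,y),r=cv2.minEnclosingCircle(ct);print('post top',x,y,r,M(cast(C,(x,y),64)[0]))
E
python3 meas.py
```

```text
len 335.1440261971946 336.90571659085094 wid 147.59823362533487 150.19947288846842
ang 0.07050381158531753 0.0699995924172914
c [531.69704145  30.3801984 ] corners [array([167.60829023,  73.79801707]), array([168.41406568, -73.79801707]), array([-167.53321389,   75.09821545]), array([-168.48914202,  -75.09821545])]
brBL [469.  146.4  60. ] [120.1  54.4]
brBR [577.4 154.8  60. ] [120.9 -54.3]
brFL [468.9 134.3  60. ] [108.   55.3]
brFR [578.6 141.9  60. ] [108.  -54.6]
post [520.7  70.9  64. ] [41.2  8.1]
pdot [521.3  69.9  64. ] [40.2  7.6]
cL [511.1 -76.4  14. ] [-105.1   28.1]
cR [563.6 -83.5  14. ] [-115.8  -23.8]
tL [523.6   4.2  14. ] [-25.6   9.9]
tR [574.6  -3.7  14. ] [-37.1 -40.4]
chL [506.  128.7  54. ] [99.9 18.8]
chR [542.  129.7  54. ] [ 98.4 -17.3]
earL [485.  119.3  28. ] [92.  40.4]
earR [565.5 124.7  28. ] [ 91.7 -40.4]
post top 303.5 145.5 20.012596130371094 [42.2  8.5]
```

```bash
python3 -m jog '[{"fingers":0.022,"slide":[-0.0011,-0.0035,0.024],"rot":[0,0,-0.003]},{"fingers":0.022,"slide":[-0.0011,-0.0035,0.024],"rot":[0,0,-0.003]},{"fingers":0.022,"slide":[-0.0011,-0.0035,0.024],"rot":[0,0,-0.003]},{"fingers":0.022,"slide":[-0.0011,-0.0035,0.024],"rot":[0,0,-0.003]},{"fingers":0.022,"slide":[-0.0011,-0.0035,0.024],"rot":[0,0,-0.003]}]'
python3 -m jog '[{"fingers":0.022,"slide":[0,0,0],"rot":[0,0,0]},{"fingers":0.022,"slide":[0,0,0],"rot":[0,0,0]},{"fingers":0.022,"slide":[0,0,0],"rot":[0,0,0]},{"fingers":0.022,"slide":[0,0,0],"rot":[0,0,0]},{"fingers":0.022,"slide":[0,0,0],"rot":[0,0,0]}]'
cat > where.py <<'E'
from h import *
st=observe(); c=np.array([531.7,30.4]); a=.0702; ex=np.array([-np.sin(a),np.cos(a)]); ey=np.array([-ex[1],ex[0]])
T=R.from_rotvec(st['eef_rot']).as_matrix(); d=st['tool_pos'][:2]-c
print('mount TCP',(d@ex).round(1),(d@ey).round(1),'z',st['tool_pos'][2].round(1),'yaw err',round(float(np.arctan2(-T[0,0],T[1,0])-a),4),'w',round(st['width']*85.4,1),'F mount',(st['wrist_force'][:2]@np.c_[ex,ey]).round(1),st['wrist_force'][2].round(1),'tilt',T[2].round(3),'t',st['time'])
E
python3 where.py
```

```text
time: 1.45
tool_pos: [522.3, 31.8, 129.3]
eef_rot: [2.142, 2.297, 0.001]
wrist_force: [-0.1, -0.4, 0.7]
width: 0.3
grasp_force: 0.0
time: 1.87
tool_pos: [523.5, 32.0, 131.8]
eef_rot: [2.141, 2.296, 0.003]
wrist_force: [0.0, 0.5, 0.2]
width: 0.255
grasp_force: 0.0
mount TCP 2.2 8.0 z 131.8 yaw err -0.0003 w 21.8 F mount [ 0.5 -0.1] 0.2 tilt [-0.     0.003 -1.   ] t 1.8667
```

Descend, then look.

```bash
python3 -m jog '[{"fingers":0.022,"slide":[-0.001,-0.0002,0.02],"rot":[0,0,0]},{"fingers":0.022,"slide":[-0.001,-0.0002,0.02],"rot":[0,0,0]},{"fingers":0.022,"slide":[0,0,0.02],"rot":[0,0,0]},{"fingers":0.022,"slide":[0,0,0.02],"rot":[0,0,0]},{"fingers":0.022,"slide":[0,0,0.01],"rot":[0,0,0]}]'
python3 -m jog '[{"fingers":0.022,"slide":[0,0,0],"rot":[0,0,0]},{"fingers":0.022,"slide":[0,0,0],"rot":[0,0,0]},{"fingers":0.022,"slide":[0,0,0],"rot":[0,0,0]},{"fingers":0.022,"slide":[0,0,0],"rot":[0,0,0]},{"fingers":0.022,"slide":[0,0,0],"rot":[0,0,0]}]' >/dev/null
python3 where.py; python3 - <<'E'
from h import *
w=capture('wrist'); s=capture('scene'); C=cam('scene'); p=proj(C,[525,80,40])[0].astype(int); print(p)
s=s[p[1]-50:p[1]+50,p[0]-80:p[0]+80]
save(np.vstack([w[:,80:560],cv2.resize(s,(480,300))])[:,:][ :700],'x.png')
im=cv2.imread('pics/x.png'); cv2.imwrite('pics/d1.png',np.hstack([cv2.resize(im[:400],(400,333)),cv2.resize(im[400:],(400,333))]))
E
```

```text
time: 2.28
tool_pos: [521.6, 30.1, 39.4]
eef_rot: [-2.142, -2.298, 0.0]
wrist_force: [0.1, 0.4, 0.4]
width: 0.257
grasp_force: 0.0
mount TCP 0.3 9.1 z 41.4 yaw err -0.0001 w 22.0 F mount [-0.2 -0.2] 0.4 tilt [-0.     0.002 -1.   ] t 2.7
[347 194]
```

View pics/d1.png

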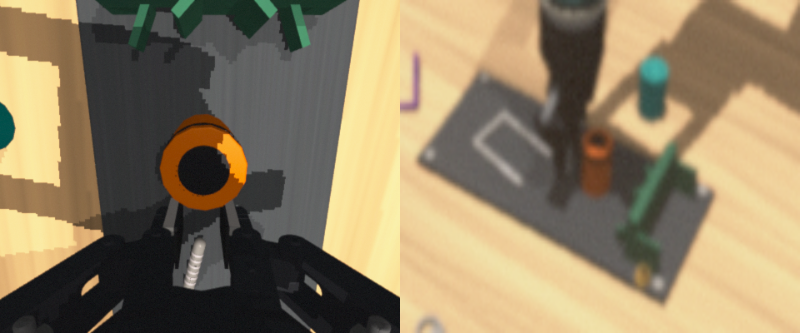

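The fingers stand centred behind the post (wrist view, post at (203,165)), clear of the U-bolt. Pushing now.

```bash
python3 -m jog '[{"fingers":0.022,"slide":[0.005,0.0007,0],"rot":[0,0,0]},{"fingers":0.022,"slide":[0.005,0.0007,0],"rot":[0,0,0]},{"fingers":0.022,"slide":[0.005,0.0007,0],"rot":[0,0,0]},{"fingers":0.022,"slide":[0.005,0.0007,0],"rot":[0,0,0]},{"fingers":0.022,"slide":[0.005,0.0007,0],"rot":[0,0,0]}]' >/dev/null
python3 -m jog '[{"fingers":0.022,"slide":[0.005,0.0008,0],"rot":[0,0,0]},{"fingers":0.022,"slide":[0.005,0.0008,0],"rot":[0,0,0]},{"fingers":0.022,"slide":[0.005,0.0008,0],"rot":[0,0,0]},{"fingers":0.022,"slide":[0.005,0.0008,0],"rot":[0,0,0]},{"fingers":0.022,"slide":[0.005,0.0008,0],"rot":[0,0,0]}]' >/dev/null
python3 where.py
python3 -m jog '[{"fingers":0.022,"slide":[0.002,0.0003,0],"rot":[0,0,0]},{"fingers":0.022,"slide":[0.002,0.0003,0],"rot":[0,0,0]},{"fingers":0.022,"slide":[0.002,0.0003,0],"rot":[0,0,0]},{"fingers":0.022,"slide":[0.002,0.0003,0],"rot":[0,0,0]},{"fingers":0.022,"slide":[0.002,0.0003,0],"rot":[0,0,0]}]' >/dev/null
python3 where.py
python3 - <<'E'
from h import *
st=observe(); im=capture('wrist'); C=cam('wrist',st)
hsv=cv2.cvtColor(im,cv2.COLOR_RGB2HSV); m=cv2.inRange(hsv,(0,0,0),(179,255,255))
d=cv2.cvtColor(im,cv2.COLOR_RGB2GRAY)
save(im[40:320,180:460],'p1.png')
E
```

```text
mount TCP 50.8 2.4 z 40.3 yaw err -0.0001 w 22.0 F mount [-2.8  1.5] 1.6 tilt [-0. -0. -1.] t 3.6333
mount TCP 60.4 1.0 z 40.3 yaw err -0.0004 w 22.2 F mount [-3.8  0.8] 1.9 tilt [-0. -0. -1.] t 4.05
```

View pics/p1.png

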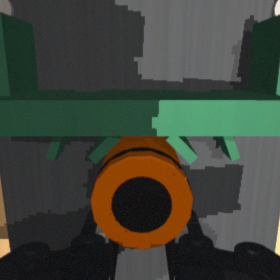

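The post is nearly in the V (centre at crop (141,203)) and upright, and the force of about 4 N is still sliding friction only. Continue slowly.

```bash
python3 -m jog '[{"fingers":0.022,"slide":[0.001,0.0001,0],"rot":[0,0,0]},{"fingers":0.022,"slide":[0.001,0.0001,0],"rot":[0,0,0]},{"fingers":0.022,"slide":[0.001,0.0001,0],"rot":[0,0,0]},{"fingers":0.022,"slide":[0.001,0.0001,0],"rot":[0,0,0]},{"fingers":0.022,"slide":[0.001,0.0001,0],"rot":[0,0,0]}]' >/dev/null
python3 where.py
python3 -m jog '[{"fingers":0.022,"slide":[0.0005,0,0],"rot":[0,0,0]},{"fingers":0.022,"slide":[0.0005,0,0],"rot":[0,0,0]},{"fingers":0.022,"slide":[0.0005,0,0],"rot":[0,0,0]},{"fingers":0.022,"slide":[0.0005,0,0],"rot":[0,0,0]},{"fingers":0.022,"slide":[0,0,0],"rot":[0,0,0]}]' >/dev/null
python3 where.py
```

```text
mount TCP 64.3 0.4 z 40.3 yaw err 0.001 w 22.0 F mount [-14.6   1.6] 2.2 tilt [-0.002 -0.    -1.   ] t 4.5167
mount TCP 64.5 0.4 z 40.4 yaw err 0.0019 w 21.9 F mount [-18.    0.1] 3.4 tilt [-0.004 -0.    -1.   ] t 4.9333
```

The post stopped at 64.5 mm (post centre 89.7) with the force risen to 18 N, so it is seated. Back off, rise, look, and go behind the U-bolt.

```bash
python3 -m jog '[{"fingers":0.022,"slide":[-0.003,0,0],"rot":[0,0,0]},{"fingers":0.022,"slide":[-0.006,0,0],"rot":[0,0,0]},{"fingers":0.022,"slide":[-0.008,0,0],"rot":[0,0,0]},{"fingers":0.022,"slide":[-0.008,0,0],"rot":[0,0,0]},{"fingers":0.022,"slide":[0,0,-0.02],"rot":[0,0,0]}]' >/dev/null
python3 -m jog '[{"fingers":0.03,"slide":[0,0,-0.03],"rot":[0,0,0]},{"fingers":0.03,"slide":[-0.01,0,-0.02],"rot":[0,0,0]},{"fingers":0.03,"slide":[-0.02,0,0],"rot":[0,0,0]},{"fingers":0.03,"slide":[-0.02,0,0],"rot":[0,0,0]},{"fingers":0.03,"slide":[0,0,0],"rot":[0,0,0]}]' >/dev/null
python3 -m jog '[{"fingers":0.03,"slide":[0,0,0],"rot":[0,0,0]},{"fingers":0.03,"slide":[0,0,0],"rot":[0,0,0]},{"fingers":0.03,"slide":[0,0,0],"rot":[0,0,0]},{"fingers":0.03,"slide":[0,0,0],"rot":[0,0,0]},{"fingers":0.03,"slide":[0,0,0],"rot":[0,0,0]}]' >/dev/null
python3 where.py; python3 - <<'E'
from h import *
st=observe(); im=capture('wrist'); C=cam('wrist',st)
c=np.array([531.7,30.4]); a=.0702; ex=np.array([-np.sin(a),np.cos(a)]); ey=np.array([-ex[1],ex[0]])
hsv=cv2.cvtColor(im,cv2.COLOR_RGB2HSV); m=cv2.inRange(hsv,(3,150,50),(18,255,255))
ct=max([k for k in cv2.findContours(m,0,2)[0]],key=cv2.contourArea); print(cv2.boundingRect(ct))
m2=np.zeros_like(m); cv2.drawContours(m2,[ct],-1,255,-1)
# dark dot on top
dk=cv2.inRange(hsv,(0,0,0),(179,255,60))&cv2.morphologyEx(m2,cv2.MORPH_CLOSE,np.ones((9,9)))
for k in cv2.findContours(dk,0,2)[0]:
    if cv2.contourArea(k)>60:
        (x,y),r=cv2.minEnclosingCircle(k); p=cast(C,(x,y),64)[0][:2]-c; print(x,y,r,(p@ex).round(1),(p@ey).round(1))
save(im,'b1.png')
E
```

```text
mount TCP -7.0 0.7 z 110.0 yaw err 0.0006 w 29.8 F mount [0.1 0.5] -0.3 tilt [ 0.    -0.001 -1.   ] t 6.1833
(286, 14, 72, 82)
318.0 61.5 18.607892990112305 86.1 2.7
```

View pics/b1.png

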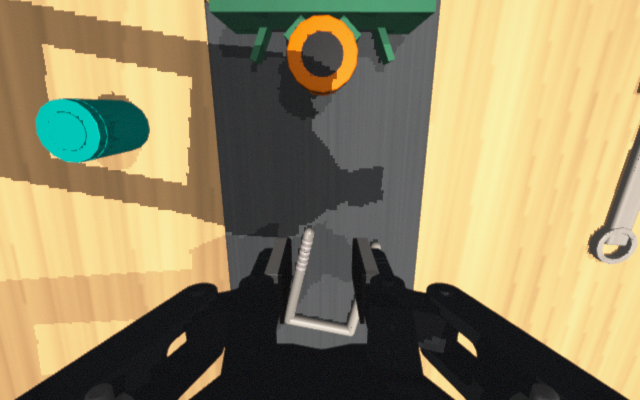

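The post sits centred in the V: top at (322,54), so mount x is about 90 and y about 0. The U-bolt is untouched. Now go behind its crown.

```bash
python3 -m jog '[{"fingers":0.03,"slide":[-0.026,0.0003,0],"rot":[0,0,0]},{"fingers":0.03,"slide":[-0.026,0.0003,0],"rot":[0,0,0]},{"fingers":0.03,"slide":[-0.026,0.0003,0],"rot":[0,0,0]},{"fingers":0.03,"slide":[-0.026,0.0003,0],"rot":[0,0,0]},{"fingers":0.03,"slide":[-0.028,0.0003,0],"rot":[0,0,0]}]' >/dev/null
python3 -m jog '[{"fingers":0.03,"slide":[0,0,0.02],"rot":[0,0,0]},{"fingers":0.03,"slide":[0,0,0.02],"rot":[0,0,0]},{"fingers":0.03,"slide":[0,0,0.02],"rot":[0,0,0]},{"fingers":0.03,"slide":[0,0,0.014],"rot":[0,0,0]},{"fingers":0.03,"slide":[0,0,0],"rot":[0,0,0]}]' >/dev/null
python3 -m jog '[{"fingers":0.03,"slide":[0,0,0],"rot":[0,0,0]},{"fingers":0.03,"slide":[0,0,0],"rot":[0,0,0]},{"fingers":0.03,"slide":[0,0,0],"rot":[0,0,0]},{"fingers":0.03,"slide":[0,0,0],"rot":[0,0,0]},{"fingers":0.03,"slide":[0,0,0],"rot":[0,0,0]}]' >/dev/null
python3 where.py
python3 -m jog '[{"fingers":0.03,"slide":[0,0,0.001],"rot":[0,0,0]},{"fingers":0.03,"slide":[0,0,0.001],"rot":[0,0,0]},{"fingers":0.03,"slide":[0,0,0.001],"rot":[0,0,0]},{"fingers":0.03,"slide":[0,0,0.001],"rot":[0,0,0]},{"fingers":0.03,"slide":[0,0,0],"rot":[0,0,0]}]' >/dev/null
python3 where.py
```

```text
mount TCP -139.8 -1.6 z 37.2 yaw err -0.0 w 30.4 F mount [0.5 0.5] -0.5 tilt [-0.001  0.001 -1.   ] t 7.4833
mount TCP -139.6 -0.8 z 32.0 yaw err -0.0002 w 29.9 F mount [0.5 0.1] -0.5 tilt [ 0.    -0.001 -1.   ] t 7.9
```

```bash
python3 -m jog '[{"fingers":0.03,"slide":[0,0,0.001],"rot":[0,0,0]},{"fingers":0.03,"slide":[0,0,0.0005],"rot":[0,0,0]},{"fingers":0.03,"slide":[0,0,0.0005],"rot":[0,0,0]},{"fingers":0.03,"slide":[0,0,0],"rot":[0,0,0]},{"fingers":0.03,"slide":[0,0,0],"rot":[0,0,0]}]' >/dev/null
python3 where.py
python3 -m jog '[{"fingers":0.03,"slide":[0,0,0.0005],"rot":[0,0,0]},{"fingers":0.03,"slide":[0,0,0.0005],"rot":[0,0,0]},{"fingers":0.03,"slide":[0,0,0],"rot":[0,0,0]},{"fingers":0.03,"slide":[0,0,0],"rot":[0,0,0]},{"fingers":0.03,"slide":[0,0,0],"rot":[0,0,0]}]' >/dev/null
python3 where.py
```

```text
mount TCP -139.6 -1.0 z 30.2 yaw err -0.0002 w 29.8 F mount [0.3 0.1] -0.5 tilt [ 0. -0. -1.] t 8.3167
mount TCP -139.6 -1.0 z 29.3 yaw err -0.0003 w 30.0 F mount [0.6 0.1] -0.1 tilt [ 0. -0. -1.] t 8.7333
```

```bash
python3 -m jog '[{"fingers":0.03,"slide":[0,0,0.0005],"rot":[0,0,0]},{"fingers":0.03,"slide":[0,0,0.0005],"rot":[0,0,0]},{"fingers":0.03,"slide":[0,0,0],"rot":[0,0,0]},{"fingers":0.03,"slide":[0,0,0],"rot":[0,0,0]},{"fingers":0.03,"slide":[0,0,0],"rot":[0,0,0]}]' >/dev/null
python3 where.py
python3 -m jog '[{"fingers":0.03,"slide":[0,0,0.0005],"rot":[0,0,0]},{"fingers":0.03,"slide":[0,0,0.0005],"rot":[0,0,0]},{"fingers":0.03,"slide":[0,0,0],"rot":[0,0,0]},{"fingers":0.03,"slide":[0,0,0],"rot":[0,0,0]},{"fingers":0.03,"slide":[0,0,0],"rot":[0,0,0]}]' >/dev/null
python3 where.py
```

```text
mount TCP -139.6 -1.1 z 28.6 yaw err -0.0002 w 30.1 F mount [0.5 1. ] 5.9 tilt [-0.  0. -1.] t 9.15
mount TCP -139.6 -1.1 z 28.5 yaw err -0.0001 w 30.2 F mount [0.9 3.6] 16.1 tilt [-0.  0. -1.] t 9.5667
```

Deck touched at z = 28.6. Lift 3 mm from the command (tips about 1.4 mm clear) and push square.

```bash
python3 -m jog '[{"fingers":0.03,"slide":[0,0,-0.003],"rot":[0,0,0]},{"fingers":0.03,"slide":[0,0,0],"rot":[0,0,0]},{"fingers":0.03,"slide":[0.003,0,0],"rot":[0,0,0]},{"fingers":0.03,"slide":[0.003,0,0],"rot":[0,0,0]},{"fingers":0.03,"slide":[0.003,0,0],"rot":[0,0,0]}]' >/dev/null
python3 where.py
python3 -m jog '[{"fingers":0.03,"slide":[0.003,0,0],"rot":[0,0,0]},{"fingers":0.03,"slide":[0.003,0,0],"rot":[0,0,0]},{"fingers":0.03,"slide":[0.003,0,0],"rot":[0,0,0]},{"fingers":0.03,"slide":[0.003,0,0],"rot":[0,0,0]},{"fingers":0.03,"slide":[0.003,0,0],"rot":[0,0,0]}]' >/dev/null
python3 where.py
python3 -m jog '[{"fingers":0.03,"slide":[0.003,0,0],"rot":[0,0,0]},{"fingers":0.03,"slide":[0.003,0,0],"rot":[0,0,0]},{"fingers":0.03,"slide":[0.003,0,0],"rot":[0,0,0]},{"fingers":0.03,"slide":[0.003,0,0],"rot":[0,0,0]},{"fingers":0.03,"slide":[0.003,0,0],"rot":[0,0,0]}]' >/dev/null
python3 where.py; python3 - <<'E'
from h import *
import pickle
st=observe(); im=capture('wrist'); np.save('w2.npy',im); pickle.dump(st,open('w2.pkl','wb'))
save(cv2.resize(im[90:330,170:490],None,fx=2,fy=2),'u1.png')
E
```

```text
mount TCP -130.2 -0.7 z 29.9 yaw err -0.0003 w 29.6 F mount [-0.5 -0.3] 0.9 tilt [ 0.    -0.001 -1.   ] t 9.9833
mount TCP -115.3 -1.0 z 30.2 yaw err -0.0001 w 29.8 F mount [-0.8 -0.1] -0.6 tilt [-0. -0. -1.] t 10.4
mount TCP -100.3 -1.0 z 30.3 yaw err -0.0002 w 30.0 F mount [-2.1 -0.3] 0.3 tilt [-0. -0. -1.] t 10.8167
```

View pics/u1.png

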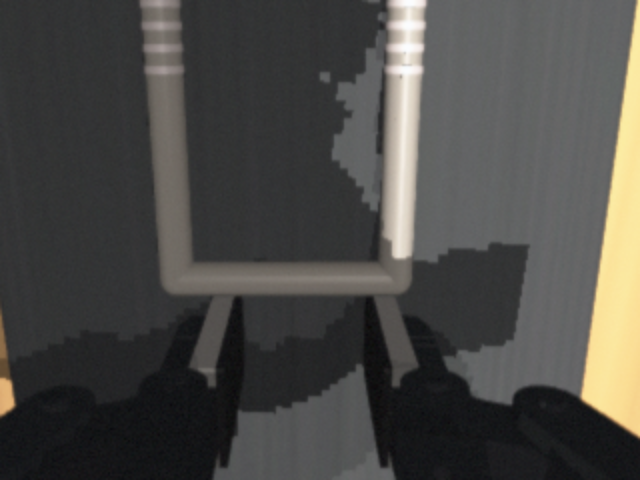

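The U-bolt has squared up against both tips; crown (162..412,278) and legs (172 and 402 px) in the crop. Now I compute its offset.

```bash
cat > u.py <<'E'
from h import *
import pickle,sys
c=np.array([531.7,30.4]); a=.0702; ex=np.array([-np.sin(a),np.cos(a)]); ey=np.array([-ex[1],ex[0]])
def legs(st,im,rows):
    C=cam('wrist',st); g=cv2.GaussianBlur(cv2.cvtColor(im,cv2.COLOR_RGB2GRAY),(3,3),0).astype(float)
    for r in rows:
        out=[]
        for r0,lo,hi in [(r,235,270),(r,350,385)]:
            pass
        print(r)
st=pickle.load(open('w2.pkl','rb')); C=cam('wrist',st)
for n,U,V,z in [('cL',162,278,14),('cR',412,278,14),('legL',164,80,14),('legR',404,80,14),('legLn',177,245,14),('legRn',397,245,14),('plL',0,340,10),('plR',583,390,10),('plR2',637,20,10)]:
    p=cast(C,(170+U/2,90+V/2),z)[0][:2]-c; print(n,(p@ex).round(1),(p@ey).round(1))
E
python3 u.py
```

```text
cL -85.3 33.0
cR -85.3 -26.9
legL -38.8 29.6
legR -38.8 -22.9
legLn -76.9 28.9
legRn -77.0 -23.0
plL -103.8 76.2
plR -118.2 -73.7
plR2 -26.3 -74.1
```

Crown centre y is about +3 and needs about -3 mm of sideways shift. I make it over the next 45 mm, then look.

```bash
python3 -m jog '[{"fingers":0.03,"slide":[0.003,0.0002,0],"rot":[0,0,0]},{"fingers":0.03,"slide":[0.003,0.0002,0],"rot":[0,0,0]},{"fingers":0.03,"slide":[0.003,0.0002,0],"rot":[0,0,0]},{"fingers":0.03,"slide":[0.003,0.0002,0],"rot":[0,0,0]},{"fingers":0.03,"slide":[0.003,0.0002,0],"rot":[0,0,0]}]' >/dev/null
python3 -m jog '[{"fingers":0.03,"slide":[0.003,0.0002,0],"rot":[0,0,0]},{"fingers":0.03,"slide":[0.003,0.0002,0],"rot":[0,0,0]},{"fingers":0.03,"slide":[0.003,0.0002,0],"rot":[0,0,0]},{"fingers":0.03,"slide":[0.003,0.0002,0],"rot":[0,0,0]},{"fingers":0.03,"slide":[0.003,0.0002,0],"rot":[0,0,0]}]' >/dev/null
python3 -m jog '[{"fingers":0.03,"slide":[0.003,0.0002,0],"rot":[0,0,0]},{"fingers":0.03,"slide":[0.003,0.0002,0],"rot":[0,0,0]},{"fingers":0.03,"slide":[0.003,0.0002,0],"rot":[0,0,0]},{"fingers":0.03,"slide":[0.003,0.0002,0],"rot":[0,0,0]},{"fingers":0.03,"slide":[0.003,0.0002,0],"rot":[0,0,0]}]' >/dev/null
python3 where.py; python3 - <<'E'
from h import *
import pickle
st=observe(); im=capture('wrist'); np.save('w2.npy',im); pickle.dump(st,open('w2.pkl','wb'))
save(cv2.resize(im[0:260,160:480],None,fx=2,fy=2),'u2.png')
E
```

```text
mount TCP -55.3 -4.0 z 30.3 yaw err -0.0002 w 29.9 F mount [-0.6  0.2] -0.2 tilt [ 0. -0. -1.] t 12.1167
```

View pics/u2.png

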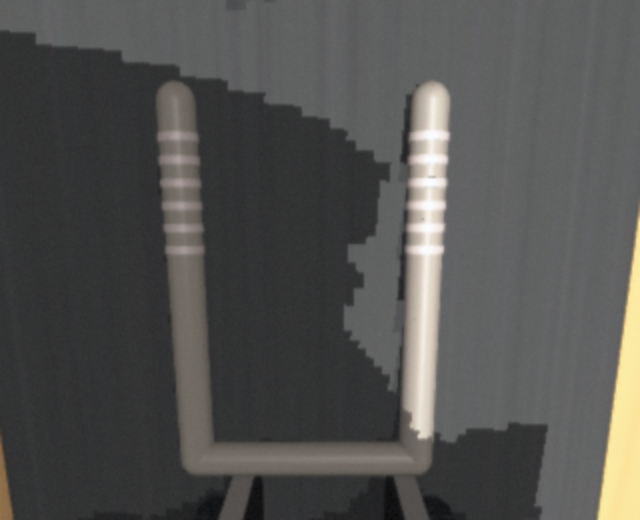

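```bash
python3 - <<'E'
from h import *
import pickle
c=np.array([531.7,30.4]); a=.0702; ex=np.array([-np.sin(a),np.cos(a)]); ey=np.array([-ex[1],ex[0]])
st=pickle.load(open('w2.pkl','rb')); C=cam('wrist',st)
for n,U,V,z in [('cL',181,458,14),('cR',433,458,14),('tL',175.5,97,14),('tR',431,97,14),('plL',6,470,10),('plR',606,470,10)]:
    p=cast(C,(160+U/2,V/2),z)[0][:2]-c; print(n,(p@ex).round(1),(p@ey).round(1))
st=observe()
# post & cheeks from start view
C=cam('wrist',pickle.load(open('w1.pkl','rb')))
E
```

```text
cL -40.3 30.2
cR -40.3 -30.2
tL 38.9 26.3
tR 38.8 -25.9
plL -45.1 74.8
plR -45.1 -73.9
```

Crown centre y = 0.0, tips at +26.3/-25.9, square. Push straight on, watching the force.

```bash
python3 -m jog '[{"fingers":0.03,"slide":[0.004,0,0],"rot":[0,0,0]},{"fingers":0.03,"slide":[0.004,0,0],"rot":[0,0,0]},{"fingers":0.03,"slide":[0.004,0,0],"rot":[0,0,0]},{"fingers":0.03,"slide":[0.004,0,0],"rot":[0,0,0]},{"fingers":0.03,"slide":[0.004,0,0],"rot":[0,0,0]}]' >/dev/null
python3 -m jog '[{"fingers":0.03,"slide":[0.004,0,0],"rot":[0,0,0]},{"fingers":0.03,"slide":[0.004,0,0],"rot":[0,0,0]},{"fingers":0.03,"slide":[0.004,0,0],"rot":[0,0,0]},{"fingers":0.03,"slide":[0.004,0,0],"rot":[0,0,0]},{"fingers":0.03,"slide":[0.004,0,0],"rot":[0,0,0]}]' >/dev/null
python3 where.py
python3 -m jog '[{"fingers":0.03,"slide":[0.003,0,0],"rot":[0,0,0]},{"fingers":0.03,"slide":[0.003,0,0],"rot":[0,0,0]},{"fingers":0.03,"slide":[0.003,0,0],"rot":[0,0,0]},{"fingers":0.03,"slide":[0.003,0,0],"rot":[0,0,0]},{"fingers":0.03,"slide":[0.003,0,0],"rot":[0,0,0]}]' >/dev/null
python3 where.py
python3 -m jog '[{"fingers":0.03,"slide":[0.003,0,0],"rot":[0,0,0]},{"fingers":0.03,"slide":[0.003,0,0],"rot":[0,0,0]},{"fingers":0.03,"slide":[0.003,0,0],"rot":[0,0,0]},{"fingers":0.03,"slide":[0.003,0,0],"rot":[0,0,0]},{"fingers":0.03,"slide":[0,0,0],"rot":[0,0,0]}]' >/dev/null
python3 where.py; python3 - <<'E'
from h import *
import pickle
st=observe(); im=capture('wrist'); np.save('w2.npy',im); pickle.dump(st,open('w2.pkl','wb'))
C=cam('wrist',st)
c=np.array([531.7,30.4]); a=.0702; ex=np.array([-np.sin(a),np.cos(a)]); ey=np.array([-ex[1],ex[0]])
# neutral vs dark profile across legs at mount x=45 (height 14)
g=cv2.cvtColor(im,cv2.COLOR_RGB2GRAY)
for x in (50,60):
    ys=np.arange(40,-41,-1.); P=np.c_[c+x*ex+ys[:,None]*ey,np.full(len(ys),14.)]; uv=proj(C,P); print(x,[int(g[min(399,max(0,int(v))),int(u)]) for u,v in uv])
E
```

```text
mount TCP -15.2 -4.0 z 30.3 yaw err -0.0001 w 30.2 F mount [-0.9  0.1] 0.2 tilt [ 0. -0. -1.] t 13.0
mount TCP -0.4 -4.0 z 30.3 yaw err -0.0003 w 30.0 F mount [-0.4 -0.1] -0.2 tilt [ 0. -0. -1.] t 13.4167
mount TCP 12.0 -3.9 z 30.3 yaw err 0.0001 w 30.0 F mount [0.1 0.1] 1.0 tilt [ 0. -0. -1.] t 13.8333
50 [52, 50, 55, 51, 54, 52, 52, 51, 50, 50, 68, 100, 105, 106, 108, 106, 101, 92, 54, 52, 53, 52, 51, 49, 51, 53, 50, 50, 51, 51, 53, 51, 50, 50, 51, 53, 52, 53, 51, 52, 52, 53, 53, 49, 51, 53, 55, 53, 52, 50, 49, 49, 52, 53, 49, 64, 97, 98, 98, 98, 101, 79, 68, 135, 168, 185, 226, 227, 213, 192, 141, 101, 100, 100, 103, 103, 101, 101, 101, 99, 99]
60 [54, 52, 52, 52, 54, 51, 49, 52, 49, 51, 80, 99, 106, 106, 110, 106, 103, 89, 58, 49, 36, 33, 37, 34, 32, 36, 33, 34, 37, 37, 35, 33, 34, 34, 34, 36, 37, 36, 36, 39, 51, 51, 53, 49, 51, 54, 57, 52, 51, 97, 93, 98, 96, 99, 98, 100, 98, 99, 98, 96, 99, 84, 86, 139, 171, 189, 214, 229, 215, 193, 154, 100, 100, 102, 101, 104, 100, 102, 101, 99, 100]
```

Legs at ±26.5, tips at the hole mouths. Continue slowly.

```bash
python3 -m jog '[{"fingers":0.03,"slide":[0.002,0,0],"rot":[0,0,0]},{"fingers":0.03,"slide":[0.002,0,0],"rot":[0,0,0]},{"fingers":0.03,"slide":[0.002,0,0],"rot":[0,0,0]},{"fingers":0.03,"slide":[0.002,0,0],"rot":[0,0,0]},{"fingers":0.03,"slide":[0.002,0,0],"rot":[0,0,0]}]' >/dev/null
python3 where.py
python3 -m jog '[{"fingers":0.03,"slide":[0.002,0,0],"rot":[0,0,0]},{"fingers":0.03,"slide":[0.002,0,0],"rot":[0,0,0]},{"fingers":0.03,"slide":[0.002,0,0],"rot":[0,0,0]},{"fingers":0.03,"slide":[0.002,0,0],"rot":[0,0,0]},{"fingers":0.03,"slide":[0.002,0,0],"rot":[0,0,0]}]' >/dev/null
python3 where.py
python3 -m jog '[{"fingers":0.03,"slide":[0.003,0,0],"rot":[0,0,0]},{"fingers":0.03,"slide":[0.003,0,0],"rot":[0,0,0]},{"fingers":0.03,"slide":[0.003,0,0],"rot":[0,0,0]},{"fingers":0.03,"slide":[0.003,0,0],"rot":[0,0,0]},{"fingers":0.003,"slide":[0,0,0],"rot":[0,0,0]}]' | grep -c refused
python3 where.py
```

```text
mount TCP 21.5 -4.0 z 30.3 yaw err -0.0003 w 29.9 F mount [-0.7  1.1] 0.7 tilt [ 0. -0. -1.] t 14.3
mount TCP 31.6 -4.0 z 30.3 yaw err -0.0002 w 30.0 F mount [-0.3  0.3] -0.2 tilt [ 0. -0. -1.] t 14.7167
0
mount TCP 44.0 -3.9 z 30.3 yaw err 0.0002 w 19.3 F mount [-0.1  0.6] 0.6 tilt [ 0. -0. -1.] t 15.1333
```

A typo in the last row let the fingers close part-way, harmless behind the crown. Back off 2 mm, reopen, then finish.

```bash
python3 -m jog '[{"fingers":0.02,"slide":[-0.002,0,0],"rot":[0,0,0]},{"fingers":0.03,"slide":[-0.001,0,0],"rot":[0,0,0]},{"fingers":0.03,"slide":[0,0,0],"rot":[0,0,0]},{"fingers":0.03,"slide":[0,0,0],"rot":[0,0,0]},{"fingers":0.03,"slide":[0,0,0],"rot":[0,0,0]}]' >/dev/null
python3 where.py
python3 -m jog '[{"fingers":0.03,"slide":[0.002,0,0],"rot":[0,0,0]},{"fingers":0.03,"slide":[0.002,0,0],"rot":[0,0,0]},{"fingers":0.03,"slide":[0.002,0,0],"rot":[0,0,0]},{"fingers":0.03,"slide":[0.002,0,0],"rot":[0,0,0]},{"fingers":0.03,"slide":[0.001,0,0],"rot":[0,0,0]}]' >/dev/null
python3 where.py
python3 -m jog '[{"fingers":0.03,"slide":[0.001,0,0],"rot":[0,0,0]},{"fingers":0.03,"slide":[0.001,0,0],"rot":[0,0,0]},{"fingers":0.03,"slide":[0.0005,0,0],"rot":[0,0,0]},{"fingers":0.03,"slide":[0.0005,0,0],"rot":[0,0,0]},{"fingers":0.03,"slide":[0,0,0],"rot":[0,0,0]}]' >/dev/null
python3 where.py
```

```text
mount TCP 40.2 -4.0 z 30.3 yaw err -0.0005 w 30.0 F mount [ 0.2 -0.1] -0.9 tilt [ 0. -0. -1.] t 15.55
mount TCP 49.7 -4.0 z 30.3 yaw err 0.0001 w 30.1 F mount [-0.6  0.1] 0.1 tilt [-0. -0. -1.] t 15.9667
mount TCP 52.3 -4.0 z 30.3 yaw err -0.0 w 29.7 F mount [-0.3  0.5] -0.5 tilt [-0. -0. -1.] t 16.3833
```

```bash
python3 -m jog '[{"fingers":0.03,"slide":[0.0005,0,0],"rot":[0,0,0]},{"fingers":0.03,"slide":[0.0005,0,0],"rot":[0,0,0]},{"fingers":0.03,"slide":[0.0005,0,0],"rot":[0,0,0]},{"fingers":0.03,"slide":[0.0005,0,0],"rot":[0,0,0]},{"fingers":0.03,"slide":[0,0,0],"rot":[0,0,0]}]' >/dev/null
python3 where.py
python3 -m jog '[{"fingers":0.03,"slide":[0.0005,0,0],"rot":[0,0,0]},{"fingers":0.03,"slide":[0.0005,0,0],"rot":[0,0,0]},{"fingers":0.03,"slide":[0.0005,0,0],"rot":[0,0,0]},{"fingers":0.03,"slide":[0.0005,0,0],"rot":[0,0,0]},{"fingers":0.03,"slide":[0,0,0],"rot":[0,0,0]}]' >/dev/null
python3 where.py
```

```text
mount TCP 53.1 -4.1 z 30.3 yaw err 0.0008 w 29.7 F mount [-7.6 -0.3] 0.0 tilt [-0.002 -0.    -1.   ] t 16.8
mount TCP 53.7 -4.2 z 30.4 yaw err 0.0018 w 30.3 F mount [-14.7   0.8] 0.9 tilt [-0.004 -0.    -1.   ] t 17.2167
```

Stopped at TCP 53 (crown 68) with the force at 15 N: home. Retreat, rise and look.

```bash
python3 -m jog '[{"fingers":0.03,"slide":[-0.004,0,0],"rot":[0,0,0]},{"fingers":0.03,"slide":[-0.01,0,0],"rot":[0,0,0]},{"fingers":0.03,"slide":[-0.01,0,0],"rot":[0,0,0]},{"fingers":0.03,"slide":[-0.01,0,0],"rot":[0,0,0]},{"fingers":0.03,"slide":[0,0,-0.02],"rot":[0,0,0]}]' >/dev/null
python3 -m jog '[{"fingers":0.03,"slide":[0,0,-0.03],"rot":[0,0,0]},{"fingers":0.03,"slide":[0,0,-0.03],"rot":[0,0,0]},{"fingers":0.03,"slide":[0,0,-0.03],"rot":[0,0,0]},{"fingers":0.03,"slide":[0,0,-0.03],"rot":[0,0,0]},{"fingers":0.03,"slide":[0,0,-0.03],"rot":[0,0,0]}]' >/dev/null
python3 -m jog '[{"fingers":0.03,"slide":[0,0,0],"rot":[0,0,0]},{"fingers":0.03,"slide":[0,0,0],"rot":[0,0,0]},{"fingers":0.03,"slide":[0,0,0],"rot":[0,0,0]},{"fingers":0.03,"slide":[0,0,0],"rot":[0,0,0]},{"fingers":0.03,"slide":[0,0,0],"rot":[0,0,0]}]' >/dev/null
python3 where.py; python3 - <<'E'
from h import *
import pickle
st=observe(); im=capture('wrist'); pickle.dump(st,open('w3.pkl','wb'))
save(cv2.resize(im[0:280,140:500],None,fx=2,fy=2,interpolation=cv2.INTER_CUBIC),'f.png')
E
```

```text
mount TCP 22.3 -2.9 z 198.8 yaw err -0.0004 w 30.0 F mount [0.5 0. ] -0.7 tilt [ 0.    -0.003 -1.   ] t 18.4667
```

View pics/f.png

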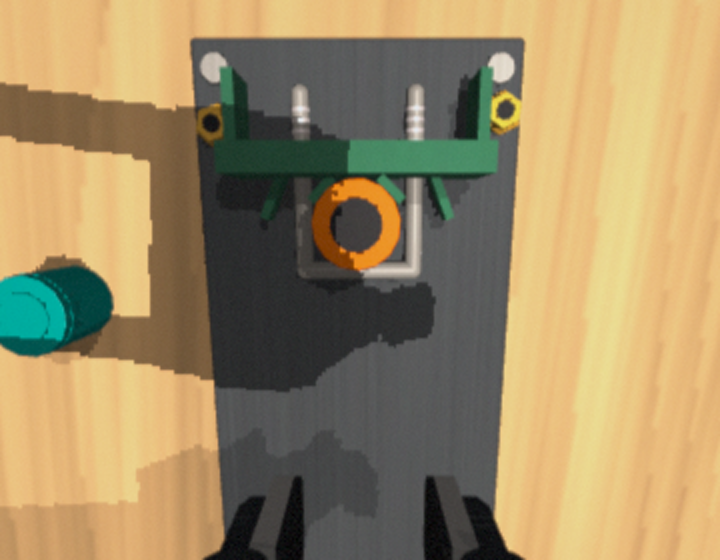

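The post (356,224) is in the V. Both legs come out behind the bracket (tips at (300,90) and (415,90)), the crown (360,270) is against the post, and the nuts are in place.

```bash
python3 -c "
from rig import close_job
print(close_job())"
```

```text
the job is handed in; nothing more can be done
None
```

The orange post is seated upright in the V, both U-bolt legs are through the bracket holes with the crown bar against the post, and the job is handed in at about 18.5 s of the 72 s; the verdict was not shown.

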